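# Overhang a sheet blank for filing

## Task

Get the aluminium blank ready for its dyed end to be filed: with the fingertips, push it back until its long edge lies along the ledge's fence, and push it along the ledge until just the blue strip sticks out past the ledge's left end (the blue line level with that end). The blank must stay lying on the ledge and only be pushed, never picked up or tipped; leave the other things on the bench alone.

Things in the scene. Friction and masses are not known exactly. Their poses are not given: they have to be found in the camera images.
- ledge: low filing ledge fixed to the bench: brown wooden block, dark flat steel top 40 mm above the bench. Origin at bench level; +y runs along it to its left end, +x away from the robot; yaw within 0.25 rad. In its frame the flat top spans x -64 to +44, y -130 to +130 mm. Two feet, 12 mm high, stick out at bench level on the near side to x = -89 mm, at y = -90 and +90 mm
- fence_face (a point): the fence: an aluminium bar along the whole far side of the ledge, 12 mm thick, standing 10 mm above the flat top. This point is the middle of the near face that the blank is to lie against (ledge frame x = 44, y = 0, z = 45 mm); axes as the ledge's
- ledge_end (a point): the middle of the ledge's left end, on the edge of its flat top (ledge frame x = 4, y = 130, z = 40 mm); axes as the ledge's
- blank_center (a point): centre (half-way up) of the loose flat aluminium blank: 80 mm wide (x axis), 150 long (y axis), 6 thick, 0.15 to 0.31 kg, flat on the ledge (top 46 mm above the bench). Its +y end, facing the ledge's left end, has a 35 mm strip of blue dye. Starts up to 0.1 rad askew, 10 to 18 mm off the fence, 40 to 95 mm short of its place, with 50 mm or more of free ledge behind its plain end
- strip_line (a point): the middle of the line where the blue strip begins, on the blank's underside: 40 mm from the blank's centre towards its blue end (+y); axes as the blank's. In place, it lies at ledge y = 130 mm, and the blank's centre at ledge x = 4 mm, y = 90 mm
- sand_block: cork-brown sanding block, 56 x 100 x 29 mm, lying beyond the ledge; origin under its centre; a bystander
- weld_magnet: red welding magnet, 35 x 79 x 16 mm, lying beyond the ledge on the left; origin under its centre; a bystander
- hex_bolt: steel hex bolt standing on its head, 18 x 21 x 54 mm, on the left; origin under its centre; a bystander
- plastic_cup: white plastic cup, 80 mm wide, 92 mm high, standing on the right; origin under its centre; a bystander
- tape: roll of pale masking tape lying flat, 96 mm across, 25 mm high, beyond the ledge on the right; origin under its centre; a bystander

How it is judged (in metres and radians):
At the end, for the whole second after the job is handed in: The blank lies flat on the ledge, its long edge along the fence (within 4 mm at its middle and 0.04 rad), the blue line within 5 mm of the ledge's left end, so that the strip overhangs (y of strip_line in the frame of ledge between 0.125 and 0.135 m and x of blank_center in the frame of ledge between 0 and 0.007 m and angle between the y axis of blank_center and the y axis of ledge, either way round below 0.04 rad and z of blank_center in the frame of ledge between 0.04 and 0.046 m and angle between blank_center's own z axis and vertical below 0.04 rad); the robot touches nothing.
It fails at once if the blank is lifted off the ledge (by more than 8 mm) (z of blank_center in the frame of ledge above 0.051 m).
It fails at once if the blank is tipped (more than 0.15 rad) (angle between blank_center's own z axis and vertical above 0.15 rad).
It fails at once if another thing on the bench is shifted by more than 15 mm (distance of any of sand_block, weld_magnet, hex_bolt, plastic_cup, tape from where it was at the start of the episode above 0.015 m).
It also fails if it takes over 38 s, if anything falls off the work surface, if the arm or the gripper's body presses on something with over 40 N, if the wrist force passes 120 N, or if a joint passes its speed limit or range.

## Robot

A 6-joint arm with a two-finger parallel gripper is mounted at the origin on a cart in front of the work surface, level with it; the furniture and walls round the work are solid. World frame = base frame: x ahead of the robot, y to its left, z up, the work surface at z = 0. Lengths are in mm, angles in rad, forces in N, time in s.
With the tool pointing down it reaches from about 350 to 775 mm from the base axis. Payload 7.3 kg.
Tool frame: the origin (TCP) lies on the centre line of the jaws, within the pads' length; the fingertips stand 22 mm ahead of it and the grasp point (between the pads) lies 3 mm ahead of it; z points along the fingers, y is the direction in which the jaws open and shut (so a half turn about z gives the same grasp; the last joint's range is limited). The gripper opens to 92 mm and grips with 3 to 60 N. Pads are 19 mm wide; open, the fingers measure 130 mm over their backs; the gripper's body (75 mm by 190 mm) begins 47 mm behind the grasp point.
Start: joints at [-1.397, 0.342, 1.524, -0, 1.275, -0.146], TCP at [165.07, -498.392, 248.741] pointing down, gripper open.
Joint ranges: [-2.53, 2.53], [-0.77, 2.02], [0.04, 2.7], [-1, 4.14], [0.28, 2.66], [-3.11, 3.11]. Speed limits (rad/s): [2.57, 2.57, 3.14, 3.14, 3.14, 3.14].

## Interface

Orientations are given as [roll, pitch, yaw] about the fixed x, y, z axes, in that order (R = Rz(yaw) Ry(pitch) Rx(roll)).
In Python, from plant import get_obs, capture, bot, spot_in gives the robot as it stands.
- The arm moves only by the shell command python3 -m handwheel 'ROWS' [OPENING]. ROWS is JSON, a list of rows, each a list of 2 entries, a list of its own where there are three numbers: the shift along the world's x, y, z in mm, then the turn, a rotation vector about the world's x, y, z in rad. In form: [[[x, y, z], [wx, wy, wz]], ...]. A call has 1 to 12 rows; each row shifts and turns the commanded pose from where the row before left it; what a row does not reach is not made up. A row lasts 1/8 s, in which the tool goes at most 62.5 mm and 10.7 degrees, less where a joint would pass 70% of its speed; a pose out of reach is approached as far as the arm can. A call is refused whole if a number of a shift passes 62.5 or a number of a turn 0.188, either way. A call with a gripper value outside its range is refused whole. OPENING is the closure, from 0 (fully open) to 1 (shut), set as the call begins (- or left out, the last holds). The fingers move at their own pace and stop on an object; the grip force is fixed at half the most. Time passes only in rows, so rows that do not move let the fingers close. It gives the time, the measured TCP pose, the force and the opening at its end, in the units of the state.
- get_obs(): the state, without advancing time (a new reading comes with each control period).
- capture(name): name is "scene" or "top" or "wrist"; returns a dict with "img" (384x512x3 uint8, red, green, blue), "fx", "fy", "cx", "cy" (pixels), "cam_to_world" (4x4, takes a point from camera to world coordinates). Camera axes: x right, y up, looking along -z (the intrinsics and any distortion apply to the point x, -y, -z); pixel columns grow to the right and rows downward; lengths in mm; the calibration is good to about 2 mm. A picture is of the moment at which its call begins. There is no depth.
- bot.close_job(): hands the job in, once; it reports no verdict.
Trained networks look in the newest picture that a camera, given by its name, has taken for a name from the list of things; names that differ only in an ending like _2 or _b are one class to them, and where a whole thing is asked for, a point or a joint stands for the part that bears it (a point fixed in the world has none). Each returns a list of dicts, best first, with "score" (0 to 1); they miss things now and then, are a little off and sometimes report something else, mostly with a low value. They report only what shows in the picture. A call takes as long as a camera call.
- spot_in(thing, camera): "xyz" ([x, y, z] in mm, in the coordinates of the camera as it stood for that picture, good to about 4 mm: the middle of the surface that is visible of it).
The state is a dict: "time": time; "joint_positions": joint angles; "dq": joint speeds; "tau": joint torques, N m; "tool_pos": TCP position; "tcp_rot": TCP orientation; "contact_force": force on the tool from outside, world axes, zero at the start; "moment": the same for the moment, N m; "grip_width": finger opening in mm.
Only numpy, scipy, OpenCV 4.12 (cv2) and the standard library are available. Lean on these libraries where they do the work, as an engineer would, in place of code of your own. Each camera call takes 0.05 s, during which the arm holds its last target. There are 200 camera calls.

## Working session

There is one attempt and no reset: what is moved stays moved. The work goes in short steps, Python scripts to look and compute and a shell command to move; the robot and the scene stay as the last step left them, time stands still between calls to the robot, and variables do not carry over. Pictures are saved under pics/ and viewed, about 8 in all and at most 12, crops included, and the job is handed in when it is done.

```bash
mkdir -p pics; ls
cat > h.py <<'E'
import numpy as np, cv2
from plant import get_obs, capture, bot, spot_in
def snap(cam,fn=None):
    c=capture(cam)
    if fn: cv2.imwrite('pics/'+fn,c['img'][:,:,::-1])
    return c
def w(c,p): return (np.array(c['cam_to_world'])@np.r_[p,1])[:3]
def proj(c,P):
    p=np.linalg.inv(c['cam_to_world'])@np.r_[P,1]
    return np.array([c['cx']+c['fx']*p[0]/-p[2], c['cy']-c['fy']*p[1]/-p[2]])
def onz(c,u,v,z):
    M=np.array(c['cam_to_world']); d=M[:3,:3]@np.array([(u-c['cx'])/c['fx'],-(v-c['cy'])/c['fy'],-1]); o=M[:3,3]
    return o+d*(z-o[2])/d[2]
E
python3 - <<'E'
from h import *
o=get_obs(); print({k:np.round(v,3).tolist() for k,v in o.items()})
for cam in ['top','scene']:
    c=snap(cam,cam+'0.png'); print(cam,[k for k in c if k!='img'],c['fx'],np.round(c['cam_to_world'],2).tolist())
    for t in ['ledge','fence_face','ledge_end','blank_center','strip_line','sand_block','weld_magnet','hex_bolt','plastic_cup','tape']:
        for r in spot_in(t,cam)[:1]: print(t,round(r['score'],2),np.round(w(c,r['xyz']),0))
a=cv2.imread('pics/top0.png');cv2.imwrite('pics/top0b.png',cv2.resize(a,(800,600),interpolation=cv2.INTER_CUBIC))
E
```

```text
pics
{'time': 0.0, 'joint_positions': [-1.397, 0.343, 1.525, -0.0, 1.275, -0.146], 'dq': [-0.0, -0.001, -0.002, -0.001, -0.002, -0.0], 'tau': [0.0, -43.124, -24.422, 0.072, 0.056, -0.0], 'tool_pos': [164.99, -498.031, 248.063], 'tcp_rot': [-3.14, -0.0, 0.32], 'contact_force': [0.449, -0.63, -0.21], 'moment': [0.03, 0.023, -0.01], 'grip_width': 91.669}
top ['fx', 'fy', 'cx', 'cy', 'cam_to_world'] 390.87914137913697 [[-0.03, 0.99, -0.15, 386.94], [-1.0, -0.03, -0.01, 143.71], [-0.02, 0.15, 0.99, 1145.07], [0.0, 0.0, 0.0, 1.0]]
ledge 0.95 [516. 247.  38.]
ledge_end 0.64 [514. 241.  43.]
blank_center 0.81 [521. 301.  45.]
strip_line 0.83 [518. 295.  42.]
sand_block 0.59 [711. 264.  29.]
weld_magnet 0.79 [660. 378.   9.]
plastic_cup 0.85 [ 402. -218.   43.]
scene ['fx', 'fy', 'cx', 'cy', 'cam_to_world'] 351.0241295621766 [[-0.76, 0.44, -0.48, 38.48], [-0.65, -0.49, 0.58, 776.38], [0.02, 0.75, 0.66, 768.13], [0.0, 0.0, 0.0, 1.0]]
ledge 0.79 [493. 309.  43.]
fence_face 0.81 [488. 308.  41.]
ledge_end 0.97 [489. 309.  41.]
blank_center 0.96 [520. 309.  46.]
sand_block 0.72 [700. 272.  30.]
weld_magnet 0.16 [519. 311.  46.]
hex_bolt 0.62 [551. 510.  22.]
plastic_cup 0.74 [ 390. -181.   61.]
tape 0.74 [709. 114.  19.]
```

View pics/top0b.png

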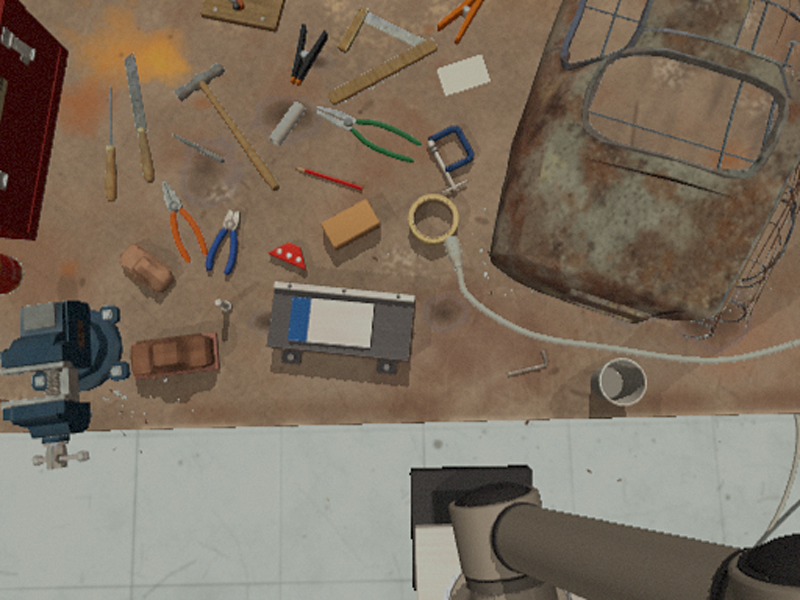

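The top view (800x600) shows the ledge with corners at about (275,285), (415,293), (410,360) and (268,347), with the fence on the far side. The blank is at (290–373, 297–347), blue strip to the left. The bolt is at (223,305), and the magnet, sanding block and tape lie beyond the ledge. I'll zoom in for corners.

Run:
```python
from h import *
a=cv2.imread('pics/top0.png')[172:247,165:270];cv2.imwrite('pics/z0.png',cv2.resize(a,None,fx=7,fy=7,interpolation=cv2.INTER_CUBIC))
```

```text
(no output)
```

View pics/z0.png

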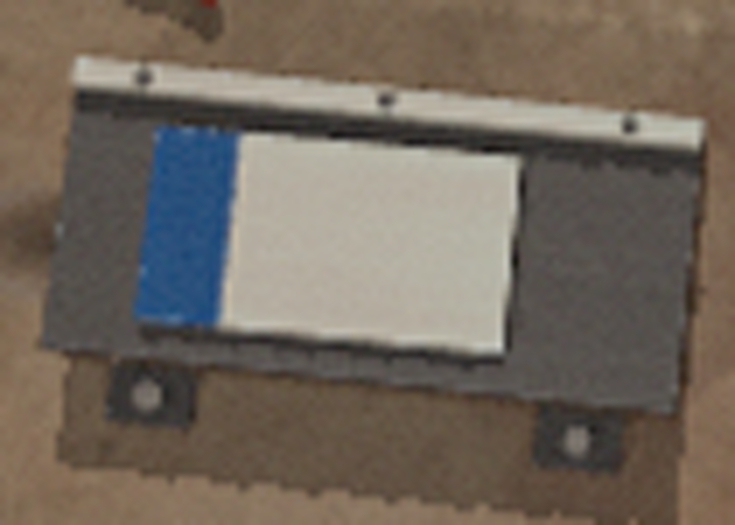

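Zoomed crop corners: fence top (78,57), (704,122), (700,150), (74,88); ledge near edge (42,348), (672,412); blank (155,126), (520,156), (502,354), (135,320); strip line (237,133)–(218,326).

```bash
cat >> h.py <<'E'
from scipy.optimize import least_squares
def fit(c,pts,pix,x0):
    pts=np.array(pts,float); pix=np.array(pix,float)
    def P(q):
        C,S=np.cos(q[2]),np.sin(q[2]); return np.c_[q[0]+C*pts[:,0]-S*pts[:,1], q[1]+S*pts[:,0]+C*pts[:,1], pts[:,2]]
    r=least_squares(lambda q: np.ravel([proj(c,p) for p in P(q)]-pix),x0,x_scale=[10,10,.1],loss='soft_l1')
    return r.x, np.ravel(r.fun).reshape(-1,2)
def inledge(L,b):
    C,S=np.cos(L[2]),np.sin(L[2]); d=np.array(b[:2])-L[:2]; return np.r_[C*d[0]+S*d[1],-S*d[0]+C*d[1],b[2]-L[2]]
LP=[[56,130,50],[56,-130,50],[44,-130,50],[44,130,50],[-64,130,40],[-64,-130,40]]
BP=[[40,75,46],[40,-75,46],[-40,-75,46],[-40,75,46],[40,40,46],[-40,40,46]]
E
python3 - <<'E'
from h import *
c=capture('top')
f=lambda z:np.array(z)/7+[165-.43,172-.43]
L,r=fit(c,LP,f([(78,57),(704,122),(700,150),(74,88),(42,348),(672,412)]),[516,247,0])
B,rb=fit(c,BP,f([(155,126),(520,156),(502,354),(135,320),(237,133),(218,326)]),[521,290,0])
print(L.round(3),r.round(1).tolist());print(B.round(3),rb.round(1).tolist());print('blank in ledge',inledge(L,B).round(3))
E
```

```text
[ 5.25972e+02  2.81705e+02 -1.30000e-01] [[-0.6, -0.2], [0.4, -0.2], [0.6, -0.1], [-0.6, -0.5], [-0.4, 0.3], [0.6, 0.7]]
[ 5.21199e+02  3.00763e+02 -1.12000e-01] [[-0.0, -0.1], [0.0, 0.0], [-0.1, -0.3], [-0.4, 0.1], [0.4, -0.0], [0.0, 0.3]]
blank in ledge [-7.212 18.276  0.019]
```

```bash
python3 -m handwheel '[[[50,30,0],[0,0,0.1]],[[50,30,0],[0,0,0.16]],[[50,30,0],[0,0,0.16]],[[50,30,0],[0,0,0.16]],[[15,58,0],[0,0,0.16]],[[15,58,0],[0,0,0.16]],[[15,58,0],[0,0,0.16]],[[15,58,0],[0,0,0.06]],[[15,58,0],[0,0,0]],[[15,58,0],[0,0,0]],[[14,58,0],[0,0,0]],[[14,58,0],[0,0,0]]]' 0.62 && python3 -m handwheel '[[[14,58,-10],[0,0,0]],[[12,58,-10],[0,0,0]],[[0,0,0],[0,0,0]],[[0,0,0],[0,0,0]]]'
python3 - <<'E'
from h import *
o=get_obs(); print(o['time'],o['tool_pos'],o['tcp_rot'],o['grip_width'],o['contact_force'])
c=snap('wrist','w0.png'); print(np.round(c['cam_to_world'],2).tolist())
E
```

```text
time: 2.65
tool_pos: [483.4, 87.6, 249.0]
tcp_rot: [3.141, 0.0, 1.44]
contact_force: [0.4, -0.6, 0.4]
grip_width: 34.8
time: 3.15
tool_pos: [508.9, 201.4, 228.6]
tcp_rot: [-3.141, 0.001, 1.441]
contact_force: [0.1, -0.0, 0.3]
grip_width: 34.7
3.15 [508.87684506 201.43303188 228.55377315] [-3.14125413e+00  6.89782665e-04  1.44059581e+00] 34.70850517563425 [ 0.07334501 -0.04792184  0.26142   ]
[[0.99, 0.13, 0.04, 518.44], [-0.13, 0.96, 0.26, 270.9], [-0.0, -0.26, 0.97, 364.06], [0.0, 0.0, 0.0, 1.0]]
```

View pics/w0.png

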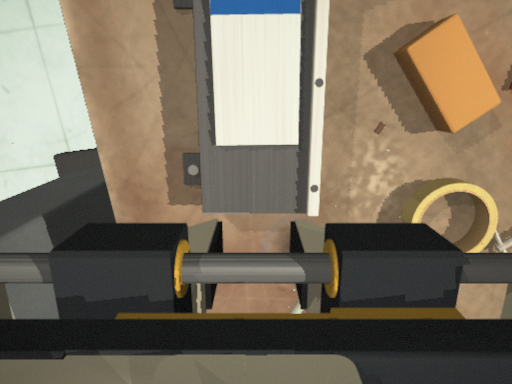

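Wrist view: the blank's plain-end corners are at (217,146) and (299,144), and the strip line runs (212,13)–(301,12). The ledge's right corners are at (203,212) near and (308,215)/(319,216) on the fence. Fingers are clear of the ledge.

Run:
```python
from h import *
c=capture('wrist')
L0=np.array([526,281.7,-.13])
L,r=fit(c,[LP[5],LP[2],LP[1]],[(203,212),(308,215),(319,216)],L0)
B,rb=fit(c,[BP[1],BP[2],BP[4],BP[5]],[(299,144),(217,146),(301,12),(212,13)],[521,300,-.11])
print(L.round(3),r.round(1).tolist());print(B.round(3),rb.round(1).tolist());print(inledge(L,B).round(3))
```

```text
[ 5.29131e+02  2.83921e+02 -1.34000e-01] [[-0.3, -0.0], [-0.2, 0.5], [0.6, -0.4]]
[ 5.23538e+02  3.01444e+02 -1.18000e-01] [[0.4, -0.4], [-0.3, -1.2], [1.1, 0.4], [-1.2, 0.8]]
[-7.8840e+00  1.6619e+01  1.6000e-02]
```

```bash
python3 -m handwheel '[[[0,0,-40],[0,0,0]],[[1,0,-40],[0,0,0]],[[0,0,-40],[0,0,0]],[[0,0,-25],[0,0,0]],[[0,0,-12],[0,0,0]],[[0,0,-7],[0,0,0]],[[0,0,0],[0,0,0]],[[0,0,0],[0,0,0]]]'
```

```text
time: 4.25
tool_pos: [510.7, 201.7, 65.7]
tcp_rot: [3.14, -0.001, 1.44]
contact_force: [0.1, -0.1, -0.3]
grip_width: 34.7
```

```bash
python3 -m handwheel '[[[1,8,-1.2],[0,0,0]],[[1,5,0],[0,0,0]],[[1,6,0],[0,0,0]],[[1,8,0],[0,0,0]],[[1,8,0],[0,0,0]],[[1,8,0],[0,0,0]],[[1,8,0],[0,0,0]],[[1,8,0],[0,0,0]],[[1,8,0],[0,0,0]],[[1,6,0],[0,0,0]],[[0.5,4,0],[0,0,0]],[[0,0,0],[0,0,0]]]'
python3 - <<'E'
from h import *
c=snap('wrist','w1.png');c=snap('top','t1.png'); print(get_obs()['tool_pos'])
a=cv2.imread('pics/t1.png')[172:247,155:260];a=cv2.resize(a,None,fx=5,fy=5,interpolation=cv2.INTER_CUBIC)
b=cv2.imread('pics/w1.png'); cv2.imwrite('pics/c1.png',cv2.copyMakeBorder(a,0,0,0,0,0));
E
```

```text
time: 5.75
tool_pos: [520.6, 279.2, 63.4]
tcp_rot: [3.141, -0.001, 1.44]
contact_force: [0.3, -0.6, -0.7]
grip_width: 34.8
[520.5311163  279.05705759  63.31958526]
```

View pics/w1.png

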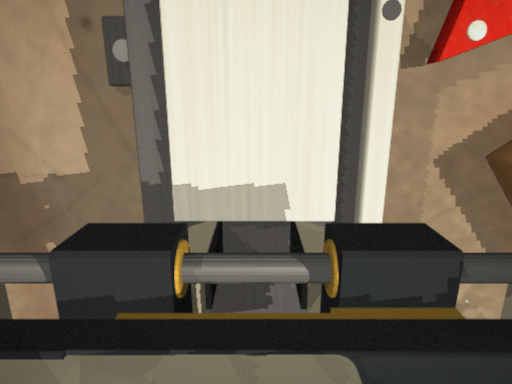

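The blank has moved along: its plain end is at row 221 (cols 174–334), still roughly parallel to the fence and about 10 mm short. Next, back off, raise, and go round to the near side to push it against the fence.

```bash
python3 -m handwheel '[[[-1.5,-12,2],[0,0,0]],[[0,0,40],[0,0,0]],[[0,0,40],[0,0,-0.17]],[[-8,15,0],[0,0,-0.175]],[[-8,15,0],[0,0,-0.175]],[[-8,15,0],[0,0,-0.175]],[[-8,15,0],[0,0,-0.175]],[[-8,15,0],[0,0,-0.175]],[[-8,15,0],[0,0,-0.175]],[[-7,15,0],[0,0,-0.175]],[[-3,0,0],[0,0,-0.177]],[[0,0,0],[0,0,0]]]' 0.35
python3 -m handwheel '[[[0,0,0],[0,0,0]],[[0,0,-30],[0,0,0]],[[0,0,0],[0,0,0]]]'
```

```text
time: 7.35
tool_pos: [460.9, 371.1, 145.5]
tcp_rot: [3.141, 0.0, -0.131]
contact_force: [0.1, -0.8, 0.1]
grip_width: 59.6
time: 7.72
tool_pos: [460.0, 370.5, 113.7]
tcp_rot: [3.139, 0.004, -0.131]
contact_force: [-0.0, 0.4, 0.8]
grip_width: 59.8
```

Run:
```python
from h import *
c=snap('wrist','w2.png'); print(get_obs()['tool_pos'],get_obs()['tcp_rot'])
```

```text
[460.81984671 371.02475039 115.05626445] [ 3.14017199e+00  1.65740559e-03 -1.31161193e-01]
```

View pics/w2.png

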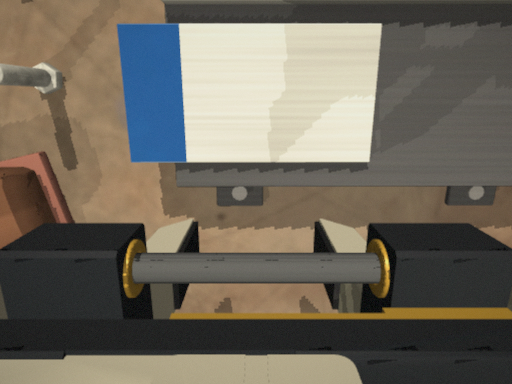

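Wrist view: blank corners (119,25), (381,24), (370,163), (131,162); strip line (180,25)–(187,162); ledge near-left corner (177,186). The fingers are just in front of the near edge.

Run:
```python
from h import *
c=capture('wrist')
B,rb=fit(c,BP,[(119,25),(381,24),(370,163),(131,162),(180,25),(187,162)],[530,370,-.13])
k=onz(c,177,186,40); k2=onz(c,500,185.5,40); d=k2-k; print('corner',k.round(1),'ledge yaw',np.arctan2(d[0],-d[1])*-1 if 0 else np.arctan2(-(k-k2)[0],(k-k2)[1]))
C,S=np.cos(-.132),np.sin(-.132); Lo=k[:2]-np.array([C*-64-S*130,S*-64+C*130]); L=np.r_[Lo,-.132]
print(L.round(3),B.round(3),rb.round(1).tolist(),inledge(L,B).round(3))
for q in ([526,281.7,-.13],[529.1,283.9,-.134]): print(inledge(np.array(q),B).round(2))
```

```text
corner [481.6 420.7  40. ] ledge yaw -0.1299855846846488
[ 5.27914e+02  2.83384e+02 -1.32000e-01] [ 5.31336e+02  3.64747e+02 -1.32000e-01] [[-1.2, -0.9], [1.3, 0.3], [-0.5, -0.0], [0.8, 1.0], [-0.4, -0.8], [0.3, 1.0]] [-7.317 81.106  0.   ]
[-5.47 83.04 -0.  ]
[-8.59 80.42  0.  ]
```

```bash
python3 -m handwheel '[[[0,0,-25],[0,0,0]],[[0,0,-18],[0,0,0]],[[0,0,-6.5],[0,0,0]],[[0,0,0],[0,0,0]],[[8,-1,0],[0,0,0]],[[8,-1,0],[0,0,0]],[[4,-0.5,0],[0,0,0]],[[4,-0.5,0],[0,0,0]],[[4,-0.5,0],[0,0,0]],[[0,0,0],[0,0,0]]]'; python3 -m handwheel '[[[2,-0.3,0],[0,0,0]],[[1,-0.2,0],[0,0,0]],[[0,0,0],[0,0,0]]]'
```

```text
time: 9.07
tool_pos: [489.3, 368.1, 66.0]
tcp_rot: [3.142, -0.0, -0.132]
contact_force: [-2.3, 0.1, 1.4]
grip_width: 59.7
time: 9.45
tool_pos: [491.0, 367.7, 65.9]
tcp_rot: [3.141, 0.002, -0.132]
contact_force: [-6.3, 1.5, 4.6]
grip_width: 59.8
```

```bash
python3 -m handwheel '[[[-3,0.4,0],[0,0,0]],[[0,0,-1.5],[0,0,0]],[[0,0,0],[0,0,0]]]'; python3 -m handwheel '[[[2,-0.3,0],[0,0,0]],[[1.5,-0.2,0],[0,0,0]],[[0,0,0],[0,0,0]]]'; python3 -m handwheel '[[[1,-0.1,0],[0,0,0]],[[0,0,0],[0,0,0]]]'
python3 - <<'E'
from h import *
c=snap('wrist','w3.png'); c=snap('top','t3.png')
E
```

```text
time: 9.82
tool_pos: [489.5, 367.8, 64.3]
tcp_rot: [3.141, -0.001, -0.132]
contact_force: [-0.4, -0.5, -0.3]
grip_width: 59.9
time: 10.2
tool_pos: [490.8, 367.5, 64.3]
tcp_rot: [3.14, 0.004, -0.132]
contact_force: [-7.4, 0.2, 3.4]
grip_width: 59.8
time: 10.45
tool_pos: [491.0, 367.5, 64.2]
tcp_rot: [3.14, 0.005, -0.132]
contact_force: [-10.0, 0.9, 5.0]
grip_width: 59.6
```

View pics/w3.png

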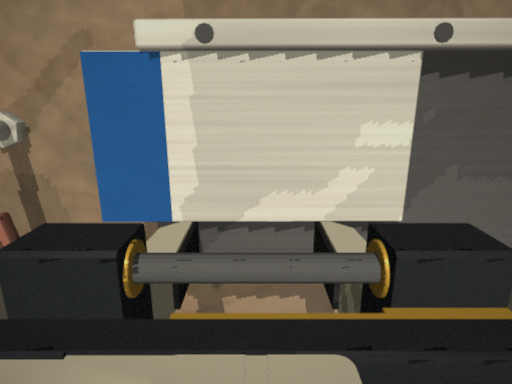

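The blank's far edge (row 52) is flush with the fence and the force rose with no further motion. The strip line (161,52)–(172,221) is still right of the fence's left end (col 137).

```bash
python3 - <<'E'
from h import *
c=capture('wrist')
B,rb=fit(c,BP,[(83,52),(420,53),(404,221),(103,221),(161,53),(172,221)],[530,370,-.13])
e=onz(c,137,49,50); e2=onz(c,135,22,50)
L=np.array([527.9,283.4,-.132]); print(B.round(3),rb.round(1).tolist(),inledge(L,B).round(3), inledge(L,np.r_[e[:2],0]).round(1),inledge(L,np.r_[e2[:2],0]).round(1))
E
python3 -m handwheel '[[[-4,0.5,0],[0,0,0]],[[-16,2,0],[0,0,0]],[[0,0,40],[0,0,0]],[[0,0,40],[0,0,0.17]],[[10,-17,0],[0,0,0.175]],[[10,-17,0],[0,0,0.175]],[[8,-17,0],[0,0,0.175]],[[8,-17,0],[0,0,0.175]],[[8,-17,0],[0,0,0.175]],[[6,-12,0],[0,0,0.175]],[[0,0,0],[0,0,0.175]],[[0,0,0],[0,0,0.177]]]' 0.62; python3 -m handwheel '[[[0,0,0],[0,0,0]],[[0,0,0],[0,0,0]]]'
```

```text
[ 5.40443e+02  3.61938e+02 -1.34000e-01] [[-2.8, -0.6], [5.8, -0.8], [-0.6, 3.1], [-0.2, 2.7], [-0.0, -1.4], [1.0, 2.8]] [ 2.0970e+00  7.9505e+01 -2.0000e-03] [4.270e+01 1.284e+02 1.000e-01] [5.310e+01 1.282e+02 1.000e-01]
time: 12.1
tool_pos: [523.2, 272.7, 144.5]
tcp_rot: [3.141, 0.0, 1.445]
contact_force: [0.7, 0.2, -0.2]
grip_width: 34.9
time: 12.35
tool_pos: [523.3, 273.0, 144.6]
tcp_rot: [3.141, -0.0, 1.437]
contact_force: [0.1, -0.6, 0.4]
grip_width: 34.9
```

```bash
python3 -m handwheel '[[[3,-0.4,-40],[0,0,0]],[[0,0,-25],[0,0,0]],[[0,0,-12],[0,0,0]],[[0,0,-3],[0,0,0]],[[0,0,0],[0,0,0]],[[0.5,4,0],[0,0,0]],[[0.5,4,0],[0,0,0]],[[0.5,3,0],[0,0,0]],[[0.4,3,0],[0,0,0]],[[0,0,0],[0,0,0]],[[0,0,0],[0,0,0]]]'
python3 - <<'E'
from h import *
L=np.array([527.9,283.4,-.132]); o=get_obs(); print(inledge(L,np.r_[o['tool_pos'][:2],0]))
c=snap('wrist','w4.png'); c=snap('top','t4.png');  c=snap('scene','s4.png')
a=cv2.resize(cv2.imread('pics/t4.png')[172:247,155:260],(525,375),interpolation=cv2.INTER_CUBIC)
cc=proj(c,[545,412,46]).astype(int); print(cc)
b=cv2.imread('pics/s4.png')[cc[1]-45:cc[1]+45,cc[0]-60:cc[0]+60]; b=cv2.resize(b,(500,375),interpolation=cv2.INTER_CUBIC)
o=np.hstack([a,b]); cv2.imwrite('pics/c4.png',cv2.resize(o,(800,int(375*800/o.shape[1]))))
E
```

```text
time: 13.72
tool_pos: [528.7, 286.5, 64.7]
tcp_rot: [3.141, -0.0, 1.44]
contact_force: [-0.1, -3.6, 2.4]
grip_width: 35.0
[0.36193409 3.17130576 0.132     ]
[189 243]
```

View pics/c4.png

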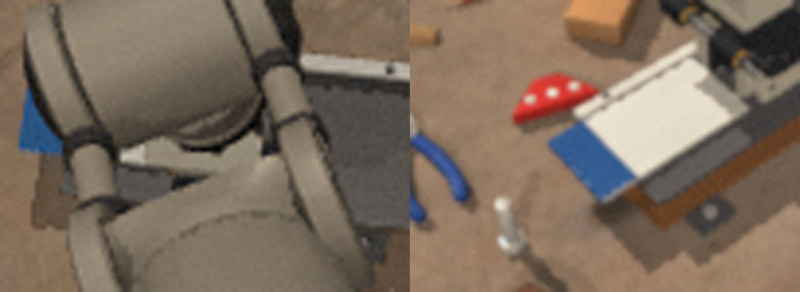

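The scene crop shows the blue strip overhanging and the blank against the fence. The top view is blocked by the arm. I'll back off and look from above the left end.

```bash
python3 -m handwheel '[[[-1,-8,1],[0,0,0]],[[0,0,50],[0,0,0]],[[2,20,50],[0,0,0]],[[5,40,20],[0,0,0]],[[0,0,0],[0,0,0]],[[0,0,0],[0,0,0]],[[0,0,0],[0,0,0]]]'
python3 - <<'E'
from h import *
c=snap('wrist','w5.png')
a=c['img'][:,:,::-1]; cv2.imwrite('pics/w5b.png',cv2.resize(a,(800,600),interpolation=cv2.INTER_CUBIC))
E
```

```text
time: 14.75
tool_pos: [534.0, 337.4, 184.3]
tcp_rot: [-3.14, 0.001, 1.439]
contact_force: [0.3, 0.3, -0.7]
grip_width: 35.2
```

View pics/w5b.png

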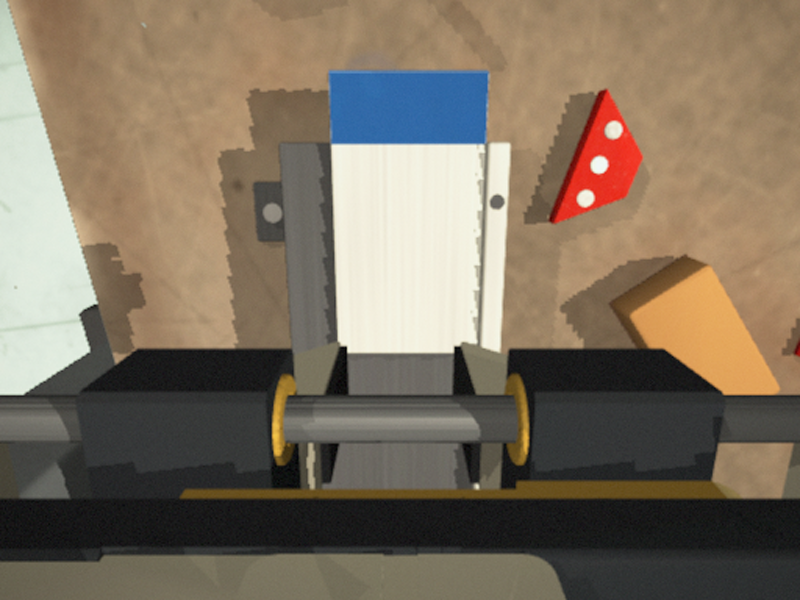

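Here (800x600) the strip line (331,144)–(488,143) is level with the ledge-end corner (280,143) and the fence-end corners (489,143)/(511,142). The blank's other corners are (330,71), (488,71), (338,353).

Run:
```python
from h import *
c=capture('wrist'); a=c['img'].astype(int)
f=lambda z:(np.array(z)+.5)*.64-.5
L,r=fit(c,[LP[0],LP[3],LP[4]],f([(511,142),(489,143),(280,143)]),[528,283,-.132])
L2=L.copy()
B,rb=fit(c,[BP[0],BP[3],BP[4],BP[5],BP[2]],f([(488,71),(330,71),(488,143),(331,144),(338,353)]),[540,370,-.13])
print(L.round(3),r.round(1).tolist(),B.round(3),rb.round(1).tolist(),inledge(L,B).round(3),inledge([527.9,283.4,-.132],B).round(3))
# edge rows, native px: blank column profile, ledge column profile
g=a.sum(2)/3
for u in (215,230,260,290,305): print('bl',u,(a[86:99,u,0]-a[86:99,u,2]).tolist())
for u in (184,192,200,318,323): print('led',u,g[84:98,u].astype(int).tolist())
```

```text
[ 5.27594e+02  2.82883e+02 -1.31000e-01] [[1.0, 0.3], [-0.2, -0.3], [-0.7, 0.1]] [ 5.43231e+02  3.70959e+02 -1.32000e-01] [[1.7, -0.5], [-0.9, -0.5], [-0.4, 0.7], [0.0, 0.0], [0.1, 0.5]] [ 3.9910e+00  8.9364e+01 -1.0000e-03] [ 3.674 88.815 -0.   ]
bl 215 [-119, -120, -118, -117, -118, -121, -19, 15, 16, 15, 15, 16, 16]
bl 230 [-122, -120, -118, -121, -119, -122, -19, 17, 16, 17, 17, 18, 18]
bl 260 [-118, -118, -120, -119, -118, -115, -16, 21, 20, 21, 20, 20, 20]
bl 290 [-118, -117, -117, -116, -118, -118, -17, 19, 17, 18, 18, 17, 18]
bl 305 [-115, -118, -117, -117, -119, -119, -15, 20, 20, 18, 19, 19, 19]
led 184 [107, 103, 104, 106, 104, 105, 101, 101, 100, 102, 104, 104, 104, 103]
led 192 [99, 102, 102, 103, 102, 102, 103, 100, 96, 100, 103, 101, 101, 102]
led 200 [100, 103, 101, 100, 103, 101, 97, 94, 98, 104, 100, 102, 99, 98]
led 318 [137, 137, 140, 140, 142, 143, 147, 182, 224, 234, 235, 236, 236, 235]
led 323 [139, 140, 142, 139, 139, 137, 144, 186, 228, 236, 237, 237, 237, 237]
```

Run:
```python
from h import *
o=get_obs(); print(o['time'],o['tool_pos'],o['contact_force']); print(bot.close_job())
```

```text
14.85 [534.2792456  337.60438005 184.71256703] [ 0.77446686  0.53658344 -0.32306604]
the job is handed in; nothing more can be done
None
```

The blank is in place against the fence with its blue line level with the ledge's left end, and I handed the job in at 14.85 s of the 38 s allowed. `close_job` gives no verdict.

I pushed the blank along the ledge from its plain end, pressed it against the fence from the near side (about 10 N), then nudged it the last few millimetres along the fence. The fingertips only ever pushed it.

| Last wrist-camera check, ledge frame | Measured | Allowed |
|---|---|---|
| Blank centre x | 4.0 mm | 0 to 7 mm |
| Blue line y | 129.4 mm | 125 to 135 mm |
| Angle to the ledge | about -0.001 rad | below 0.04 rad |

- **Second estimate:** using the ledge pose from an earlier picture instead put the blue line at 128.8 mm. The finger position after the last push suggested about 127.7 mm. All three are inside tolerance.
- **Disagreements:** separate pictures differed by up to about 3 mm on where the ledge is, so I relied on the last picture, which showed the blank and the ledge end together.
- **Upward force:** I felt up to 5 N upward on the fingers while pressing against the fence. The blank still looked flat in the later pictures.
- **Bystanders:** I didn't re-measure any of them. The arm's path stayed clear of them and I felt no unexpected contact.
- **Arm:** at hand-in it was well above the blank and touching nothing.

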